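# Check two specimen tiles under the pointer, then cover the bowl

## Robot

A 6-joint arm with a two-finger parallel gripper is mounted at the origin on the work surface. World frame = base frame: x ahead of the robot, y to its left, z up, the work surface at z = 0. Lengths are in mm, angles in degrees, forces in N, time in s.
With the tool pointing down it reaches from about 300 to 850 mm from the base axis. Payload 4.2 kg.
Tool frame: the origin (TCP) lies midway between the tips of the shut fingers; the grasp point (between the pads) lies 19 mm behind it; z points along the fingers, y is the line along which they close (so a half turn about z gives the same grasp; the last joint's range is limited). The gripper opens to 91 mm and grips with 3 to 60 N. Pads are 32 mm wide; open, the fingers measure 118 mm over their backs; the gripper's body (76 mm by 178 mm) begins 60 mm behind the grasp point.
Start: joints at [71.219, 18.312, 89.639, -0, 72.044, -1.146], TCP at [174.206, 547.992, 213.976] pointing down, gripper open.
Joint ranges: [-177.97, 177.97], [-48.28, 115.42], [12.27, 149.76], [-77.06, 257.06], [2.81, 150.46], [-146.56, 146.56]. Speed limits (degrees/s): [147.25, 147.25, 180, 180, 180, 180].

## Interface

Orientations are given as [roll, pitch, yaw] about the fixed x, y, z axes, in that order (R = Rz(yaw) Ry(pitch) Rx(roll)).
In Python, from workcell import env gives the robot as it stands.
- The arm moves only by the tool send_rows, never from a script. Its argument "steps" is a list that holds one entry, the list of rows, each a list of 5 numbers: the shift along the tool's x, y, z scaled (see below), then the turn about the tool's z scaled (see below), then the opening, from 0 (shut) to 1 (fully open). In form: [[[dx, dy, dz, yaw, fingers], ...]]. A call has 1 to 5 rows; each row shifts and turns the commanded pose from where the row before left it, along the tool's axes as they then stand; what a row does not reach is not made up. The controller multiplies each number of a shift by 0.04 m and each number of a turn by 0.12 rad. A row lasts 1/12 s, in which the tool goes at most 41.7 mm and 7.16 degrees, less where a joint would pass 70% of its speed; a pose out of reach is approached as far as the arm can. A call with a number of a shift or a turn outside -1 to 1 is refused whole. A call with a gripper value outside its range is refused whole. The fingers move at their own pace and stop on an object; "squeeze" is the grip in N (left out, the last holds). Time passes only in rows, so rows that do not move let the fingers close. It gives the time, the measured TCP pose, the force, the opening and the grip force at its end, in the units of the state.
- env.state(): the state, without advancing time (a new reading comes with each control period).
- env.grab_frame(name): name is "side" or "top" or "wrist"; returns a dict with "pixels" (384x512x3 uint8, red, green, blue), "depth" (384x512 float32, mm along the optical axis (not along the pixel's ray), 0 where there is no reading), "intrinsics" (3x3 intrinsics, pixels), "cam_to_world" (4x4, takes a point from camera to world coordinates). Camera axes: x right, y down, z forward; pixel columns grow to the right and rows downward; lengths in mm; the calibration is good to about 2 mm. The wrist camera is an equidistant fisheye: a pixel r from the principal point sees the ray r / f radians off the axis. A picture is of the moment at which its call begins.
- env.job_done(): hands the job in; it is judged then, once.
The state is a dict: "time_s": time; "qpos": joint angles; "qvel": joint speeds; "effort": joint torques, N m; "ee_pos": TCP position; "ee_rot": TCP orientation; "force": force on the tool from outside, world axes, zero at the start; "torque": the same for the moment, N m; "gripper_width": finger opening in mm; "gripper_force": force on a finger pad.
Only numpy, scipy, OpenCV 4.12 (cv2) and the standard library are available. Lean on these libraries where they do the work, as an engineer would, in place of code of your own. Each camera call takes 0.05 s, during which the arm holds its last target. There are 200 camera calls.

## Task

Look over the two specimen tiles at the tick-check stand: slide the tray until the centre of the square tile is right under the tip of the fixed pointer and stop there for a second, then slide it until the centre of the round tile is under the tip and stop for a second. Then draw the tray home, right up to its front stop on the side nearest the robot, then take the loose wooden cover from the sloping rest and set it, without dropping it, on the white bowl on the tray so that it sits seated and level; let go of it. Leave the flashlight, the tick comb and the carabiner where they lie.

Things in the scene. Friction and masses are not known exactly. Their poses are not given: they have to be found in the camera images.
- tray_x (a joint): Slide of the tray along the stand's x axis (away from the robot), m. 0 = home, against the front stop nearest the robot; 0.14 = far stop. Light friction (about 1.5 N); stays where it is left.
- tray_y (a joint): Slide of the tray along the stand's y axis (to the robot's left at yaw 0), m, from -0.085 to 0.085, 0 = middle. Light friction; both slides move freely together, so the tray can be moved straight in any horizontal direction; it does not turn.
- slide_base: Fixed wooden board of the tick-check stand, 400 x 220 x 14 mm, under the cross slides and tray. Origin on the bench; the board spans x -145 to 255, y -110 to 110 mm; x = direction of tray_x, y = of tray_y, z up. With both slides at 0 the pine tray (230 x 230 mm, upper face 54 mm above the bench) spans x -125 to 105, y -115 to 115 mm, and its frame is this one.
- tray_knob_top (a point): Centre of the top of the tray's upright wooden knob, a fixed round peg 30 mm in diameter and 62 mm tall at the tray's near right corner, top 116 mm above the bench; grip or push it to slide the tray. Axes as the stand. The knob is at (-105, -65) mm in the tray.
- square_mark (a point): Centre dot on top of the square white tile (60 x 60 mm, on a block, top 88 mm above the bench), at (70, 55) mm in the tray.
- round_mark (a point): Centre dot on top of the round white tile (60 mm in diameter, on a block, top 88 mm above the bench), at (0, -65) mm in the tray.
- bowl_rim (a point): Centre of the rim plane of the white ceramic bowl fixed on the tray, at (-30, 60) mm in the tray; rim 90 mm above the bench, outer diameter 110 mm, wall 4 mm, clear inside width 102 mm at the rim and 100 mm 8 mm below it; z up.
- pointer_tip (a point): Tip of the fixed steel pointer, 106 mm above the bench: a 10 mm rod hanging from a 12 mm square arm (top at 221 mm) that reaches 175 mm from a post (16 mm thick, 227 mm tall, on a round 70 mm foot) on the far side of the stand. Site x axis points from the tip to the post.
- rest: Fixed wooden rest for the cover, 150 x 130 mm footprint, with a board sloping 35 degrees that faces the robot side (its -x) and two pegs 12 mm thick, standing 20 mm out of the board, that stop the cover from sliding off. Origin on the bench under its centre; centre of the sloping face 75 mm above it.
- cover: Loose round wooden cover, 0.2 kg: disc 124 mm wide, 10 mm thick; under it a centring disc 88 mm wide, 8 mm deep, that goes inside the bowl; on top a round knob 30 mm wide, from 10 to 55 mm above the origin. Origin: centre of the underside of the large disc (the face that sits on the rim); z along the knob. At the start it lies on the rest, knob leaning 35 degrees towards the robot side.
- flashlight: Silver flashlight, 155 mm long, 42 mm thick at the head, lying on the bench; bystander. Origin under its middle, head towards its x.
- tick_comb: White plastic tick comb, 80 mm wide, 62 mm long, 6 mm thick, lying flat; bystander. Origin under its spine, teeth towards its x.
- carabiner: Carabiner, 100 x 64 x 10 mm, lying flat; bystander. Origin under its middle.
Mind the look-alikes: they are no part of the job. Several things have the shape of the cover; the one meant has the colours described above.

How it is judged:
By the outcome, as a careful person would: the job done as asked, in the order asked, and still so for the second after the job is handed in, with the robot touching nothing.
It also fails if it takes over 61 s, if anything falls off the work surface, if the arm or the gripper's body presses on something with over 40 N, if the wrist force passes 120 N, or if a joint passes its speed limit or range.

## Working session

There is one attempt and no reset: what is moved stays moved. The work goes in short steps, Python scripts to look and compute and a tool call to move; the robot and the scene stay as the last step left them, time stands still between calls to the robot, and variables do not carry over. Pictures are saved under pics/ and viewed, at most 10 in all, crops included, and the job is handed in when it is done.

Besides the shell and the picture viewer there is one more tool, called after "Call:" by a JSON object that holds its "op" and its "data". send_rows: Moves the arm, as the interface text tells. Shifts and turns lie within -1 to 1; 1 stands for 0.04 m of shift or 0.12 rad of turn. Its arguments: {"type":"object","properties":{"steps":{"type":"array"},"squeeze":{"type":"number"}},"required":["steps"]}

```bash
mkdir -p pics; ls
cat > h.py <<'E'
import numpy as np, cv2
from workcell import env
def grab(n):
    f=env.grab_frame(n); return f
def save(f,name,crop=None,scale=1):
    im=f["pixels"][:,:,::-1]
    if crop: u0,v0,u1,v1=crop; im=im[v0:v1,u0:u1]
    cv2.imwrite("pics/"+name,cv2.resize(im,None,fx=scale,fy=scale,interpolation=cv2.INTER_CUBIC))
def ray(f,u,v):
    K=np.array(f["intrinsics"]);T=np.array(f["cam_to_world"])
    d=np.linalg.inv(K)@[u,v,1]; return T[:3,3],T[:3,:3]@d
def plane(f,u,v,z):
    o,d=ray(f,u,v); return o+d*(z-o[2])/d[2]
def pt(f,u,v):
    o,d=ray(f,u,v); return o+d*f["depth"][int(round(v)),int(round(u))]
E
python3 - <<'E'
from h import *
a=grab("top");b=grab("side")
im=np.hstack([a["pixels"],b["pixels"]])[:,:,::-1]
save(a,"top1.png",scale=1.5);save(b,"side1.png",scale=1.5)
for f in(a,b): print(np.round(f["intrinsics"],1).tolist(),np.round(f["cam_to_world"],3).tolist())
print(env.state())
E
```

```text
pics
[[360.6, 0.0, 258.5], [0.0, 360.6, 185.3], [0.0, 0.0, 1.0]] [[-0.028, -0.985, 0.17, 373.004], [-0.999, 0.03, 0.011, 69.805], [-0.016, -0.17, -0.985, 1000.152], [0.0, 0.0, 0.0, 1.0]]
[[431.4, 0.0, 252.6], [0.0, 431.4, 194.7], [0.0, 0.0, 1.0]] [[0.804, -0.383, 0.454, -31.508], [-0.594, -0.532, 0.603, -673.596], [0.011, -0.755, -0.656, 897.996], [0.0, 0.0, 0.0, 1.0]]
{'time_s': 0.1, 'qpos': array([ 7.12157691e+01,  1.83467575e+01,  8.97010348e+01, -1.50886829e-03,
        7.20440169e+01, -1.14500615e+00]), 'qvel': array([ 0.02208912, -0.1790619 , -0.11224114, -0.04852952,  0.01654226,
        0.03780246]), 'effort': array([-1.47116403e-03, -4.13327658e+01, -2.32509810e+01,  7.26943742e-02,
        4.22244170e-02, -5.99482064e-05]), 'ee_pos': array([174.08572618, 547.52277348, 213.20562719]), 'ee_rot': array([-1.79908180e+02, -4.00260487e-04,  1.62361241e+02]), 'force': array([-0.30709306,  0.14281707,  0.15845534]), 'torque': array([-4.31427341e-02, -3.13968305e-05,  1.30211872e-02]), 'gripper_force': 0.0, 'gripper_width': 91.3458046004431}
```

View pics/top1.png

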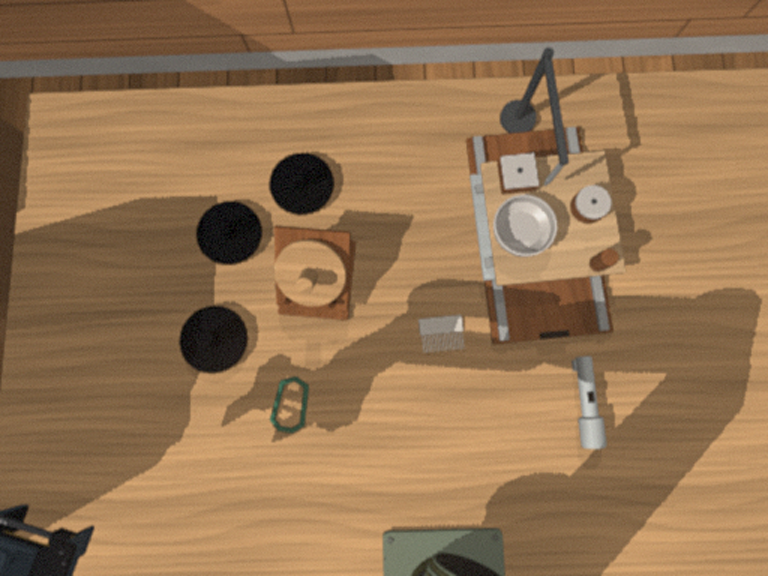

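View pics/side1.png

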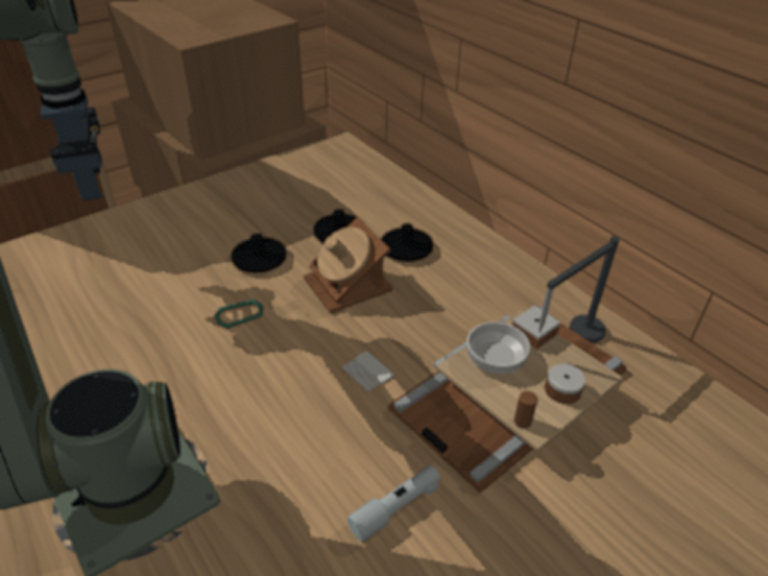

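The wooden cover is the disc with a peg on the brown rest, at about (207,182) in top pixels. The three black lids at (201,122), (153,155) and (142,226) are look-alikes: black, lying on the bench, not on the rest. Next I'll measure the marks and confirm the cover in an enlarged composite.

Run:
```python
from h import *
a=grab("top");b=grab("side")
np.savez("f1.npz",a=a["pixels"],b=b["pixels"],da=a["depth"],db=b["depth"])
def c(f,u0,v0,w,h): return cv2.resize(f["pixels"][v0:v0+h,u0:u0+w,::-1],(400,300),interpolation=cv2.INTER_NEAREST)
cv2.imwrite("pics/comp.png",np.vstack([np.hstack([c(a,320,95,100,75),c(b,320,180,100,75)]),np.hstack([c(a,170,145,100,75),c(b,190,140,100,75)])]))
def dot(f,u,v,r=4):
    g=f["pixels"].astype(float).sum(2)[v-r:v+r+1,u-r:u+r+1]; w=np.clip(np.percentile(g,60)-60-g,0,None)
    yy,xx=np.mgrid[v-r:v+r+1,u-r:u+r+1]; return (w*xx).sum()/w.sum(),(w*yy).sum()/w.sum()
for n,f,u,v in(("sqA",a,347,114),("sqB",b,358,214),("rdA",a,396,134),("rdB",b,378,251)):
    p=dot(f,u,v); print(n,np.round(p,2),np.round(plane(f,*p,88),1),np.round(pt(f,u+3,v),1))
```

```text
sqA [346.29 113.08] [ 717.3 -157.8   88. ] [ 713.9 -167.    89.3]
sqB [360.3  213.71] [ 721.8 -164.7   88. ] [ 677.6 -196.7  136.2]
rdA [395.58 133.77] [ 656.1 -282.2   88. ] [ 654.9 -290.7   88.7]
rdB [377.4  250.59] [ 656.5 -282.7   88. ] [ 662.4 -289.1   88.4]
```

View pics/comp.png

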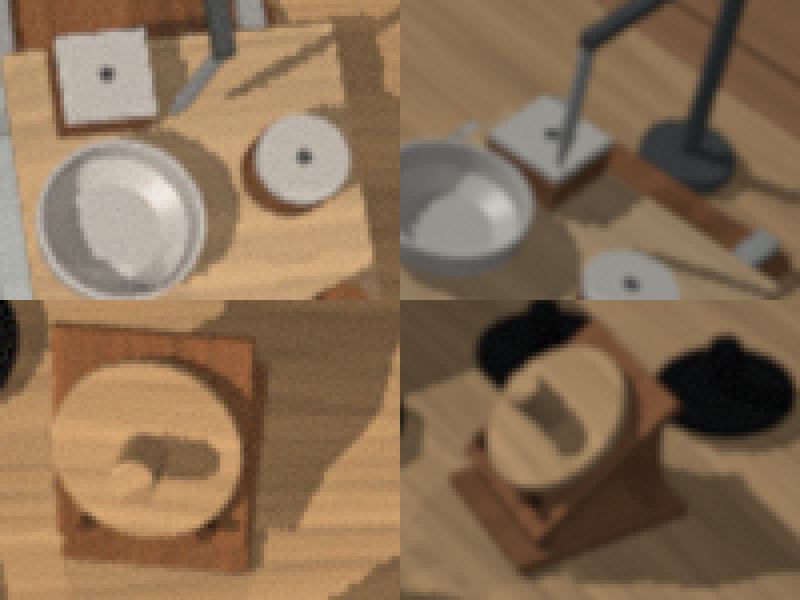

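Composite: tip at top px (363,123) and side px (361,220.7). The square dot is at side px (357.8,213.2). The cover is pale wood with a knob, on the rest, at top px (207,185); the black lids at (153,155) and beyond are not it. Now I'll calculate the tip, knob and cover poses.

Run:
```python
from h import *
a=grab("top");b=grab("side")
def tri(u,v):
    o1,d1=ray(a,*u);o2,d2=ray(b,*v);d1/=np.linalg.norm(d1);d2/=np.linalg.norm(d2)
    s=np.linalg.lstsq(np.c_[d1,-d2],o2-o1,rcond=None)[0]; p,q=o1+s[0]*d1,o2+s[1]*d2
    return np.round((p+q)/2,1),np.round(np.linalg.norm(p-q),1)
print("tip",tri((362.7,122.7),(360.7,220.5)),plane(a,362.7,122.7,106).round(1),plane(b,360.7,220.5,106).round(1))
print("sq",plane(a,346.3,113.1,88).round(1),plane(b,357.6,213,88).round(1))
# brown knob: depth points near expected
def cloud(f,u0,v0,u1,v1):
    vv,uu=np.mgrid[v0:v1,u0:u1]; d=f["depth"][v0:v1,u0:u1]
    P=np.stack([uu.ravel(),vv.ravel(),np.ones(uu.size)]);K=np.linalg.inv(f["intrinsics"]);T=np.array(f["cam_to_world"])
    X=(T[:3,:3]@(K@P*d.ravel())).T+T[:3,3]; return X[d.ravel()>0]
for n,f,box in(("A",a,(385,155,420,185)),("B",b,(335,255,365,290))):
    X=cloud(f,*box); k=X[(X[:,2]>111)&(X[:,2]<121)]; print("knob",n,len(k),k.min(0).round(1),k.max(0).round(1),k.mean(0).round(1))
# tray yaw from table edges via depth: stand points z 49..59
for n,f,box in(("A",a,(170,145,245,220)),("B",b,(195,140,270,210))):
    X=cloud(f,*box); X=X[X[:,2]>30]
    best=None;rng=np.random.default_rng(0)
    for _ in range(500):
        p=X[rng.choice(len(X),3,False)];m=np.cross(p[1]-p[0],p[2]-p[0]);l=np.linalg.norm(m)
        if l<100: continue
        m/=l; m*=np.sign(m[2])
        if not .7<m[2]<.92: continue
        k=abs((X-p[0])@m)<2.0
        if best is None or k.sum()>best.sum(): best=k
    D=X[best];c=D.mean(0);m=np.linalg.svd(D-c)[2][2];m*=np.sign(m[2])
    e1=np.array([m[2],0,-m[0]]);e1/=np.linalg.norm(e1);e2=np.cross(m,e1)
    q=np.c_[(D-c)@e1,(D-c)@e2].astype(np.float32);(cx,cy),r=cv2.minEnclosingCircle(q)
    C=c+cx*e1+cy*e2
    print("disc",n,best.sum(),"c",C.round(1),"r",round(r,1),"n",m.round(3),"tilt",np.degrees(np.arccos(m[2])).round(1),"az",np.degrees(np.arctan2(m[1],m[0])).round(1))
    h=(X-C)@m; k=X[(h>8)&(np.linalg.norm((X-C)-np.outer(h,m),axis=1)<25)]
    hk=(k-C)@m; print("knob h",np.percentile(hk,[5,50,95,100]).round(1),"top pts",k[hk>41].mean(0).round(1),"expect top",(C+45*m).round(1))
```

```text
tip (array([ 684.2, -194.5,  106.5]), np.float64(3.2)) [ 682.9 -193.7  106. ] [ 686.5 -194.6  106. ]
sq [ 717.2 -157.8   88. ] [ 717.8 -158.4   88. ]
knob A 112 [ 535.9 -303.8  111.4] [ 564.1 -274.4  119.3] [ 550.2 -288.1  115.2]
knob B 109 [ 535.8 -306.4  111.3] [ 565.3 -276.8  119.5] [ 548.8 -291.9  115.9]
disc A 1215 c [535.5 215.4  85.8] r 68.4 n [-0.564  0.071  0.823] tilt 34.6 az 172.9
knob h [10.6 43.4 46.8 48.6] top pts [516.1 217.6 126.7] expect top [510.2 218.6 122.8]
disc B 527 c [535.9 214.1  86.5] r 68.0 n [-0.562  0.084  0.823] tilt 34.6 az 171.5
knob h [10.9 35.5 46.4 48.5] top pts [515.3 214.8 126.4] expect top [510.6 217.8 123.5]
```

Measured positions:
- Tip: about (684.5,-194.3).
- Square dot: about (717.5,-158). It needs to move (-33,-36).
- Round dot: (656.3,-282.4).
- Knob: about (550,-289.5).
- Stand yaw: about 4.1°.

The heights and distances match the given sizes. Now I'll travel above the tray knob at tool yaw 184°.

Call:
{"op": "send_rows", "data": {"steps": [[[0,0,0,-1,1],[0,0,0,-1,1],[0,0,0,-1,1],[0,0,0,-0.16,1]]]}}

```text
time_s: 0.63
ee_pos: [174.2, 547.9, 213.9]
ee_rot: [-180.0, -0.0, -175.8]
force: [-0.6, 0.3, 0.2]
gripper_width: 91.2
gripper_force: 0.0
```

Call:
{"op": "send_rows", "data": {"steps": [[[-0.33,-0.9,0,0,1],[-0.33,-0.9,0,0,1],[-0.33,-0.9,0,0,1],[-0.33,-0.9,0,0,1],[-0.33,-0.9,0,0,1]]]}}

```text
time_s: 1.05
ee_pos: [253.1, 371.5, 213.9]
ee_rot: [180.0, 0.0, -176.0]
force: [1.5, -1.0, 0.5]
gripper_width: 91.1
gripper_force: 0.0
```

Call:
{"op": "send_rows", "data": {"steps": [[[-0.33,-0.9,0,0,1],[-0.33,-0.9,0,0,1],[-0.33,-0.9,0,0,1],[-0.33,-0.9,0,0,1],[-0.33,-0.9,0,0,1]]]}}

```text
time_s: 1.47
ee_pos: [331.9, 196.6, 214.2]
ee_rot: [180.0, 0.1, -176.0]
force: [0.5, 1.1, 0.1]
gripper_width: 91.4
gripper_force: 0.0
```

Call:
{"op": "send_rows", "data": {"steps": [[[-0.33,-0.9,0,0,1],[-0.33,-0.9,0,0,1],[-0.33,-0.9,0,0,1],[-0.33,-0.9,0,0,1],[-0.33,-0.9,0,0,1]]]}}

```text
time_s: 1.88
ee_pos: [410.6, 21.6, 214.2]
ee_rot: [180.0, 0.1, -176.1]
force: [0.4, 0.3, -0.1]
gripper_width: 91.6
gripper_force: 0.0
```

Call:
{"op": "send_rows", "data": {"steps": [[[-0.33,-0.9,0,0,1],[-0.33,-0.9,0,0,1],[-0.33,-0.9,0,0,1],[-0.33,-0.9,0,0,1],[-0.33,-0.9,0,0,1]]]}}

```text
time_s: 2.3
ee_pos: [489.3, -153.3, 214.0]
ee_rot: [180.0, 0.0, -176.1]
force: [2.4, -0.1, 0.1]
gripper_width: 91.2
gripper_force: 0.0
```

Call:
{"op": "send_rows", "data": {"steps": [[[-0.32,-0.88,0,0,1],[-0.32,-0.88,0,0,1],[-0.32,-0.88,0,0,1],[-0.32,-0.88,0,0,1],[0,0,0,0,1]]]}}

```text
time_s: 2.72
ee_pos: [552.2, -294.2, 212.7]
ee_rot: [-179.8, 0.1, -176.3]
force: [-0.1, -0.2, 0.5]
gripper_width: 91.5
gripper_force: 0.0
```

Call:
{"op": "send_rows", "data": {"steps": [[[0,0,0.84,0,1],[0,0,0.84,0,1],[0,0,0.84,0,1],[0,0,0.84,0,1],[0,0,0,0,1]]]}}

```text
time_s: 3.13
ee_pos: [545.5, -285.3, 72.8]
ee_rot: [179.6, -0.7, -176.0]
force: [-0.6, -0.0, -0.8]
gripper_width: 91.2
gripper_force: 0.0
```

Call:
{"op": "send_rows", "data": {"steps": [[[0,0,0,0,0],[0,0,0,0,0],[0,0,0,0,0],[0,0,0,0,0],[0,0,0,0,0]]], "squeeze": 20}}

```text
time_s: 3.55
ee_pos: [550.9, -288.6, 81.5]
ee_rot: [-179.9, 0.2, -175.9]
force: [0.0, 0.2, 0.3]
gripper_width: 61.2
gripper_force: 0.0
```

Call:
{"op": "send_rows", "data": {"steps": [[[0,0,0,0,0],[0,0,0,0,0],[0,0,0,0,0],[0,0,0,0,0],[0,0,0,0,0]]]}}

```text
time_s: 3.97
ee_pos: [550.1, -288.5, 79.6]
ee_rot: [-180.0, 0.0, -175.9]
force: [0.0, -1.4, 1.2]
gripper_width: 29.7
gripper_force: 20.0
```

Call:
{"op": "send_rows", "data": {"steps": [[[0.15,-0.14,0,0,0],[0.25,-0.24,0,0,0],[0.25,-0.24,0,0,0],[0.15,-0.14,0,0,0],[0.09,-0.085,0,0,0]]]}}

```text
time_s: 4.38
ee_pos: [515.7, -325.5, 79.6]
ee_rot: [180.0, -0.0, -176.0]
force: [1.2, 3.0, 0.6]
gripper_width: 30.0
gripper_force: 20.0
```

Call:
{"op": "send_rows", "data": {"steps": [[[0,0,0,0,0],[0,0,0,0,0],[0,0,0,0,0]]]}}

```text
time_s: 4.63
ee_pos: [516.5, -324.9, 79.6]
ee_rot: [-180.0, -0.0, -175.9]
force: [-1.6, -2.0, 1.0]
gripper_width: 29.9
gripper_force: 20.0
```

Run:
```python
from h import *
fs=[grab(n) for n in("top","side","wrist")]
c=lambda f,u0,v0,w,h: cv2.resize(f["pixels"][v0:v0+h,u0:u0+w,::-1],(w*400//w,300),interpolation=cv2.INTER_CUBIC)
w=cv2.resize(fs[2]["pixels"][:,:,::-1],(400,300))
cv2.imwrite("pics/sq.png",np.vstack([np.hstack([c(fs[0],336,100,60,45),c(fs[1],335,195,60,45)]),np.hstack([w,w*0])]))
print(fs[2]["intrinsics"],env.state()["ee_pos"])
```

```text
[[297.31863964   0.         254.33503902]
 [  0.         297.31863964 192.19552382]
 [  0.           0.           1.        ]] [ 516.97518078 -324.46083146   79.56590053]
```

View pics/sq.png

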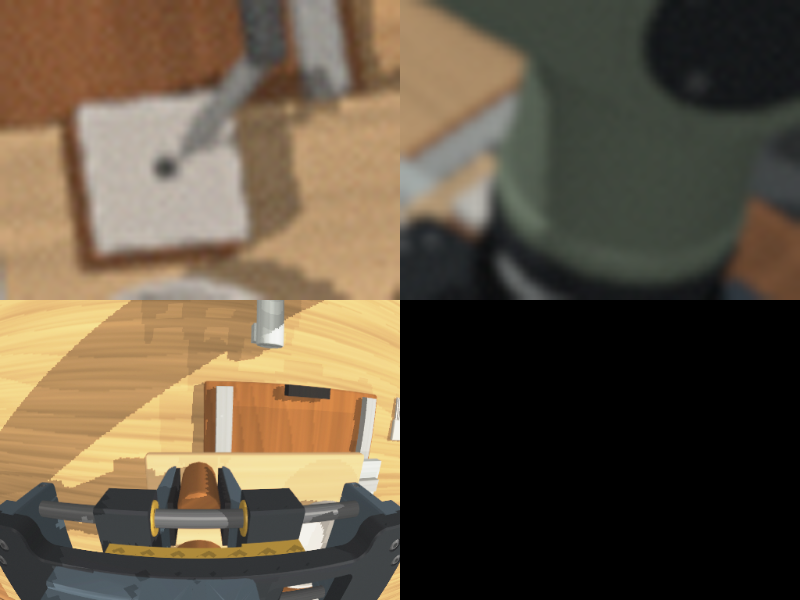

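The top view puts the dot at (360.9,125.2) and the tip at (362.7,123.5). The arm blocks the side view. I'll refine the tip from the rod's axis in the first pair of frames, since it doesn't depend on how sharply the end shows.

```bash
cat > m.py <<'E'
from h import *
def dot(f,u,v,r=3):
    g=f["pixels"].astype(float).sum(2)[v-r:v+r+1,u-r:u+r+1]; w=np.clip(np.percentile(g,70)-80-g,0,None)
    yy,xx=np.mgrid[v-r:v+r+1,u-r:u+r+1]; return (w*xx).sum()/w.sum(),(w*yy).sum()/w.sum()
E
python3 - <<'E'
from m import *
z=np.load("f1.npz");a=grab("top");b=grab("side")
A={**a,"pixels":z["a"]};B={**b,"pixels":z["b"]}
def rod(f,u0,v0,u1,v1,z):
    im=f["pixels"][v0:v1,u0:u1].astype(int); s=im.max(2)-im.min(2); m=((s<28)&(im.sum(2)<z)&(im.sum(2)>240)).astype(np.uint8)
    n,l,st,c=cv2.connectedComponentsWithStats(m); k=1+st[1:,4].argmax(); vv,uu=np.nonzero(l==k)
    P=np.c_[uu+u0,vv+v0].astype(np.float32); vx,vy,x,y=cv2.fitLine(P,cv2.DIST_L2,0,.01,.01).ravel()
    print("\n".join("".join("#" if q else "." for q in r) for r in m)); return (x,y),(vx,vy),len(P)
L=[]
for f,box in((A,(360,108,378,126)),(B,(355,192,370,223))):
    p,d,n=rod(f,*box,520); o,r=ray(f,*p); _,r2=ray(f,p[0]+10*d[0],p[1]+10*d[1])
    nn=np.cross(r,r2);nn/=np.linalg.norm(nn); print(p,d,n,"plane normal",nn.round(3)); N=np.cross(r,[0,0,1]);N=N[:2]/np.linalg.norm(N[:2]); L.append((N,N@o[:2]))
M=np.array([l[0] for l in L]);t=np.linalg.solve(M,[l[1] for l in L]);print("tip xy",t.round(1))
sA=plane(A,*dot(A,347,114),88)[:2]; sB=plane(B,*dot(B,358,213,2),88)[:2]
print("sq0",sA.round(1),sB.round(1))
# relative move: each camera gives one constraint
d=np.linalg.solve(M,[L[0][1]-M[0]@sA,L[1][1]-M[1]@sB]); print("needed from start",d.round(1))
p=dot(a,361,125); n=plane(a,*p,88)[:2]; print("sq now",p,n.round(1),"moved",(n-sA).round(1),"still",(d-(n-sA)).round(1))
E
```

```text
..................
............##....
...........#####..
...........####...
..........####....
.........####.....
........#####.....
.......#####......
......#####.......
.....#####........
....#####.........
....#####.........
....####..........
...####...........
...##.............
..................
..................
..................
(np.float32(368.55933), np.float32(115.50848)) (np.float32(0.64438534), np.float32(-0.76470095)) 59 plane normal [-0.671 -0.742 -0.014]
..........#....
..........#....
.........##....
.........##.#..
.........##.#..
.........##.#..
.........##.#..
........##.#...
........##.#...
........##.#...
........#......
.......##.#....
#####..##.#....
#########.#....
########..#....
########.#.....
########.#.....
########.##....
############...
#######.######.
#######.#######
##..###.#######
######.########
######.########
###############
###############
###############
#############..
############...
##########.....
#########......
(np.float32(361.34525), np.float32(211.73016)) (np.float32(0.12483602), np.float32(-0.99217737)) 252 plane normal [ 0.615 -0.785  0.081]
tip xy [ 681.9 -193.3]
sq0 [ 717.3 -157.7] [ 719.  -160.2]
needed from start [-37.7 -33.5]
sq now (np.float64(360.4446095804276), np.float64(124.33885903738425)) [ 684.9 -192.7] moved [-32.4 -35. ] still [-5.3  1.5]
```

Run:
```python
from m import *
z=np.load("f1.npz");a=grab("top");b=grab("side")
A={**a,"pixels":z["a"]};B={**b,"pixels":z["b"]}
g=B["pixels"].astype(int)
for v in range(195,222,2): print(v,g[v,354:371].sum(1).tolist())
def con(f,u,v):
    o,r=ray(f,u,v);N=np.cross(r,[0,0,1])[:2];N/=np.linalg.norm(N);return N,N@o[:2]
sA=plane(A,*dot(A,347,114),88)[:2]; sB=plane(B,357.4,212.9,88)[:2]
NA,cA=con(A,368.56,115.51)
for p in((365.5,195),(364.5,199),(363.5,203),(360.6,220.4)):
    NB,cB=con(B,*p); print(p,np.linalg.solve([NA,NB],[cA,cB]).round(1),np.linalg.solve([NA,NB],[cA-NA@sA,cB-NB@sB]).round(1))
print(sA,sB)
# vertical projection slope in B at tip
T=np.linalg.inv(B["cam_to_world"]);K=B["intrinsics"]
for h in(106,160,200):
    q=K@(T@[684,-194.5,h,1])[:3];print(h,(q[:2]/q[2]).round(1))
```

```text
195 [344, 345, 347, 345, 353, 350, 348, 340, 337, 331, 301, 264, 234, 245, 292, 334, 345]
197 [339, 339, 338, 338, 342, 346, 350, 356, 350, 331, 286, 245, 229, 256, 307, 336, 345]
199 [329, 328, 332, 333, 336, 339, 341, 343, 339, 313, 265, 232, 244, 285, 320, 327, 330]
201 [306, 315, 321, 322, 330, 334, 333, 335, 319, 288, 249, 234, 264, 321, 348, 344, 334]
203 [322, 334, 345, 333, 325, 331, 332, 328, 308, 270, 238, 241, 288, 330, 347, 347, 350]
205 [416, 434, 439, 430, 416, 392, 363, 334, 288, 245, 233, 256, 307, 329, 332, 335, 340]
207 [443, 444, 441, 445, 442, 443, 419, 355, 281, 234, 241, 280, 314, 331, 327, 329, 328]
209 [443, 442, 445, 444, 444, 441, 399, 321, 254, 235, 275, 332, 344, 327, 321, 325, 321]
211 [445, 440, 423, 411, 411, 398, 352, 283, 237, 265, 355, 418, 435, 418, 380, 350, 322]
213 [443, 412, 323, 239, 229, 260, 268, 243, 234, 303, 399, 440, 444, 443, 436, 426, 403]
215 [445, 439, 416, 400, 383, 344, 276, 237, 268, 354, 421, 443, 443, 443, 444, 442, 421]
217 [440, 443, 444, 446, 428, 360, 267, 268, 353, 420, 443, 444, 445, 425, 392, 345, 294]
219 [449, 446, 445, 443, 417, 337, 288, 351, 422, 446, 431, 400, 351, 291, 231, 171, 137]
221 [391, 426, 443, 448, 427, 381, 363, 403, 412, 370, 302, 235, 178, 132, 116, 104, 110]
(365.5, 195) [ 682.1 -193.4] [-35.3 -35.5]
(364.5, 199) [ 682.1 -193.4] [-35.4 -35.5]
(363.5, 203) [ 682.  -193.3] [-35.5 -35.4]
(360.6, 220.4) [ 684.5 -195.5] [-32.9 -37.6]
[ 717.26491344 -157.7391324 ] [ 717.69837377 -157.76369538]
106 [360.  220.9]
160 [363.7 205.7]
200 [366.6 193.8]
```

Run:
```python
from m import *
z=np.load("f1.npz");a=grab("top");b=grab("side")
A={**a,"pixels":z["a"]};B={**b,"pixels":z["b"]}
def con(f,u,v):
    o,r=ray(f,u,v);N=np.cross(r,[0,0,1])[:2];N/=np.linalg.norm(N);return N,N@o[:2]
sA=plane(A,*dot(A,347,114),88)[:2]; sB=plane(B,357.4,212.9,88)[:2]
NA,cA=con(A,368.56,115.51)
for p in((366.2,195),(364.4,203),(363.4,207),(361,215),(360.,219)):
    NB,cB=con(B,*p); print(p,np.linalg.solve([NA,NB],[cA,cB]).round(1),np.linalg.solve([NA,NB],[cA-NA@sA,cB-NB@sB]).round(1))
g=a["pixels"].astype(int)
for v in range(112,131): print(v,g[v,354:375].sum(1).tolist())
n=plane(a,*dot(a,361,125),88);print(n)
```

```text
(366.2, 195) [ 683.4 -194.5] [-34.1 -36.6]
(364.4, 203) [ 683.7 -194.8] [-33.8 -36.9]
(363.4, 207) [ 683.6 -194.7] [-33.8 -36.8]
(361, 215) [ 682.8 -194. ] [-34.7 -36.1]
(360.0, 219) [ 682.7 -193.9] [-34.8 -36. ]
112 [275, 261, 253, 249, 247, 277, 261, 243, 240, 234, 193, 197, 214, 189, 203, 295, 360, 381, 373, 328, 264]
113 [274, 256, 266, 278, 277, 282, 282, 259, 280, 281, 291, 338, 351, 323, 292, 350, 379, 390, 350, 278, 207]
114 [352, 366, 401, 406, 392, 395, 381, 369, 414, 420, 456, 514, 520, 445, 380, 373, 391, 352, 295, 223, 174]
115 [490, 510, 535, 529, 546, 544, 521, 519, 533, 526, 544, 551, 511, 427, 370, 372, 374, 322, 281, 243, 252]
116 [534, 540, 563, 557, 547, 566, 545, 545, 547, 538, 548, 494, 426, 384, 365, 369, 327, 300, 298, 299, 306]
117 [537, 541, 535, 542, 531, 539, 532, 545, 535, 541, 503, 435, 376, 376, 360, 365, 348, 323, 307, 309, 307]
118 [547, 528, 539, 532, 541, 537, 539, 530, 544, 524, 473, 396, 368, 357, 349, 416, 428, 329, 290, 288, 295]
119 [540, 541, 544, 534, 538, 548, 537, 537, 544, 510, 440, 374, 370, 356, 380, 469, 474, 344, 281, 289, 291]
120 [52
[... 546 characters left out ...]
 [539, 538, 550, 534, 431, 278, 217, 273, 435, 527, 535, 547, 538, 531, 540, 542, 534, 449, 331, 299, 319]
126 [538, 531, 544, 540, 511, 408, 349, 411, 508, 541, 537, 542, 546, 548, 532, 536, 540, 510, 362, 291, 302]
127 [532, 531, 535, 540, 544, 524, 518, 519, 545, 544, 539, 539, 531, 542, 549, 552, 556, 534, 358, 295, 300]
128 [539, 539, 534, 555, 546, 536, 545, 543, 550, 536, 531, 540, 533, 537, 541, 534, 544, 528, 376, 289, 298]
129 [538, 545, 523, 539, 539, 541, 535, 537, 527, 527, 538, 543, 534, 533, 539, 534, 537, 528, 387, 285, 290]
130 [539, 535, 541, 545, 537, 541, 540, 535, 532, 543, 531, 540, 532, 543, 533, 548, 539, 523, 388, 303, 282]
[ 684.97500199 -192.54213402   88.        ]
```

```bash
cat >> m.py <<'E'
def tile(f,u,v,r=16,th=440):
    g=f["pixels"].astype(int); s=g.max(2)-g.min(2); m=((g.sum(2)>th)&(s<45)).astype(np.uint8)
    k=np.zeros_like(m);k[v-r:v+r,u-r:u+r]=1; m=m*k
    n,l,st,c=cv2.connectedComponentsWithStats(m); i=1+st[1:,4].argmax(); h=cv2.convexHull(cv2.findContours((l==i).astype(np.uint8),0,2)[0][0])
    q=np.zeros_like(m);cv2.fillConvexPoly(q,h,1); M=cv2.moments(q,True); return M["m10"]/M["m00"],M["m01"]/M["m00"],M["m00"]
E
python3 - <<'E'
from m import *
z=np.load("f1.npz");a=grab("top");A={**a,"pixels":z["a"]}
T=np.linalg.inv(a["cam_to_world"]);K=a["intrinsics"]
pr=lambda x,y,h:(lambda q:(q[:2]/q[2]).round(2))(K@(T@[x,y,h,1])[:3])
print("aligned dot px",pr(683.4,-194.4,88),"tip px",pr(683.4,-194.4,106))
for n,f,u,v in(("sq0",A,346,113),("sq1",a,360,125),("rd0",A,396,134),("rd1",a,411,146)):
    t=tile(f,u,v);print(n,np.round(t,2),plane(f,*t[:2],88).round(1))
t=dot(a,410,147,5);print("rd dot",t,plane(a,*t,88).round(1)); print(env.state()["ee_pos"])
E
```

```text
aligned dot px [361.13 124.86] tip px [362.97 122.52]
sq0 [345.97 113.65 513.  ] [ 715.7 -156.8   88. ]
sq1 [359.69 125.29 506.  ] [ 682.3 -190.5   88. ]
rd0 [395.17 134.09 414.  ] [ 655.2 -281.    88. ]
rd1 [409.59 145.92 424.  ] [ 622.1 -315.3   88. ]
rd dot (np.float64(410.09493670886076), np.float64(145.5900681596884)) [ 622.9 -316.7   88. ]
[ 517.06276187 -324.3169371    79.58037232]
```

Call:
{"op": "send_rows", "data": {"steps": [[[0.03,-0.06,0,0,0],[0,0,0,0,0],[0,0,0,0,0],[0,0,0,0,0]]]}}

```text
time_s: 5.47
ee_pos: [516.4, -326.6, 79.6]
ee_rot: [180.0, 0.1, -175.9]
force: [1.0, 1.3, 1.8]
gripper_width: 29.6
gripper_force: 20.0
```

Run:
```python
from m import *
a=grab("top")
g=a["pixels"].astype(int)
for v in range(120,129): print(v,g[v,356:372].sum(1).tolist())
print("rd moved",plane(a,*dot(a,410,147,5),88)[:2]-[656.1,-282.2],"sq",plane(a,*tile(a,360,125)[:2],88)[:2]-[715.7,-156.8],env.state()["ee_pos"])
```

```text
120 [545, 542, 541, 531, 543, 533, 537, 462, 382, 366, 365, 355, 404, 461, 429, 395]
121 [537, 546, 540, 541, 551, 535, 512, 425, 368, 355, 365, 393, 429, 447, 443, 421]
122 [539, 534, 542, 542, 531, 515, 485, 407, 367, 404, 435, 447, 509, 534, 536, 517]
123 [536, 533, 543, 508, 427, 372, 387, 409, 463, 516, 522, 519, 529, 546, 557, 538]
124 [535, 544, 531, 448, 301, 227, 294, 437, 515, 563, 541, 541, 523, 540, 548, 516]
125 [537, 535, 540, 432, 269, 198, 286, 456, 538, 541, 533, 540, 545, 533, 537, 522]
126 [539, 544, 545, 504, 358, 307, 381, 482, 528, 551, 535, 534, 521, 539, 554, 538]
127 [543, 537, 544, 520, 485, 477, 509, 533, 551, 532, 535, 541, 537, 544, 543, 549]
128 [543, 528, 551, 531, 524, 535, 533, 549, 535, 535, 545, 542, 536, 540, 532, 550]
rd moved [-34.03661427 -36.17373805] sq [-34.86647743 -35.22406162] [ 516.26382111 -326.62812326   79.57111048]
```

The dot is at (360.97,124.9) and the aligned target is (361.1,124.9). I'll hold there for over 1 s, then move to the round tile.

Call:
{"op": "send_rows", "data": {"steps": [[[0,0,0,0,0],[0,0,0,0,0],[0,0,0,0,0],[0,0,0,0,0],[0,0,0,0,0]]]}}

```text
time_s: 5.93
ee_pos: [515.9, -326.8, 79.6]
ee_rot: [180.0, 0.0, -175.9]
force: [1.1, 2.1, 2.5]
gripper_width: 29.5
gripper_force: 20.0
```

Call:
{"op": "send_rows", "data": {"steps": [[[0,0,0,0,0],[0,0,0,0,0],[0,0,0,0,0],[0,0,0,0,0],[0,0,0,0,0]]]}}

```text
time_s: 6.35
ee_pos: [515.9, -326.9, 79.6]
ee_rot: [180.0, 0.0, -175.9]
force: [1.6, 1.5, 2.4]
gripper_width: 29.5
gripper_force: 20.0
```

Call:
{"op": "send_rows", "data": {"steps": [[[0,0,0,0,0],[0,0,0,0,0],[0,0,0,0,0],[0,0,0,0,0],[0,0,0,0,0]]]}}

```text
time_s: 6.77
ee_pos: [515.9, -326.9, 79.6]
ee_rot: [180.0, 0.0, -175.9]
force: [0.2, 2.1, 2.3]
gripper_width: 29.6
gripper_force: 20.0
```

Call:
{"op": "send_rows", "data": {"steps": [[[-0.116,0.2,0,0,0],[-0.232,0.4,0,0,0],[-0.29,0.5,0,0,0],[-0.29,0.5,0,0,0],[-0.29,0.5,0,0,0]]]}}

```text
time_s: 7.18
ee_pos: [557.9, -239.8, 79.6]
ee_rot: [-179.9, -0.1, -175.9]
force: [-1.1, -4.8, 3.6]
gripper_width: 29.9
gripper_force: 20.0
```

Call:
{"op": "send_rows", "data": {"steps": [[[-0.232,0.4,0,0,0],[-0.174,0.3,0,0,0],[-0.116,0.2,0,0,0],[0,0,0,0,0],[0,0,0,0,0]]]}}

```text
time_s: 7.6
ee_pos: [577.4, -201.6, 79.6]
ee_rot: [180.0, 0.1, -175.9]
force: [1.6, 1.0, 3.2]
gripper_width: 29.5
gripper_force: 20.0
```

Run:
```python
from m import *
a=grab("top")
g=a["pixels"].astype(int)
for v in range(120,129): print(v,g[v,356:372].sum(1).tolist())
print("rd tile",tile(a,361,125),env.state()["ee_pos"],env.state()["force"])
```

```text
120 [585, 575, 568, 581, 573, 573, 561, 505, 433, 386, 379, 390, 418, 493, 418, 348]
121 [561, 586, 580, 591, 583, 583, 565, 453, 388, 386, 396, 411, 453, 479, 460, 419]
122 [575, 581, 578, 580, 581, 563, 541, 439, 395, 435, 474, 481, 547, 563, 568, 502]
123 [574, 580, 581, 550, 502, 463, 461, 428, 480, 546, 560, 561, 582, 586, 587, 560]
124 [578, 583, 562, 484, 343, 286, 349, 486, 566, 580, 585, 569, 579, 581, 582, 571]
125 [581, 586, 564, 423, 258, 222, 318, 499, 570, 577, 573, 581, 568, 572, 575, 572]
126 [579, 575, 572, 462, 358, 320, 425, 555, 590, 583, 573, 578, 573, 577, 580, 563]
127 [587, 578, 583, 558, 495, 469, 541, 583, 588, 574, 577, 569, 571, 571, 585, 564]
128 [576, 586, 578, 572, 574, 561, 571, 585, 569, 574, 563, 572, 581, 576, 579, 558]
rd tile (360.4127764127764, 125.46191646191646, 407.0) [ 577.2187936  -202.08595366   79.56886521] [1.96659921 1.48925235 2.83557851]
```

Call:
{"op": "send_rows", "data": {"steps": [[[-0.015,-0.02,0,0,0],[0,0,0,0,0],[0,0,0,0,0],[0,0,0,0,0],[0,0,0,0,0]]]}}

```text
time_s: 8.07
ee_pos: [577.2, -203.6, 79.6]
ee_rot: [-180.0, -0.0, -175.9]
force: [-1.6, -0.5, 3.0]
gripper_width: 29.7
gripper_force: 20.0
```

Call:
{"op": "send_rows", "data": {"steps": [[[0,0,0,0,0],[0,0,0,0,0],[0,0,0,0,0],[0,0,0,0,0],[0,0,0,0,0]]]}}

```text
time_s: 8.48
ee_pos: [577.2, -203.2, 79.5]
ee_rot: [-180.0, -0.0, -175.9]
force: [-0.7, -2.1, 4.1]
gripper_width: 29.8
gripper_force: 20.0
```

Call:
{"op": "send_rows", "data": {"steps": [[[0,0,0,0,0],[0,0,0,0,0],[0,0,0,0,0],[0,0,0,0,0],[0,0,0,0,0]]]}}

```text
time_s: 8.9
ee_pos: [577.4, -203.0, 79.6]
ee_rot: [-180.0, -0.0, -175.9]
force: [-1.2, -1.7, 4.1]
gripper_width: 29.5
gripper_force: 20.0
```

Call:
{"op": "send_rows", "data": {"steps": [[[0,0,0,0,0],[0,0,0,0,0],[0,0,0,0,0]]]}}

```text
time_s: 9.15
ee_pos: [577.4, -202.9, 79.5]
ee_rot: [180.0, 0.0, -175.9]
force: [-1.4, -2.7, 4.4]
gripper_width: 29.4
gripper_force: 20.0
```

Run:
```python
from m import *
a=grab("top")
print(dot(a,361,125),env.state()["ee_pos"],env.state()["force"])
n,f=plane(a,328.7,228,14),plane(a,407,220.7,14); c=(n+f)/2; print(n,f,c)
y=np.radians(4.1);e=np.array([np.cos(y),np.sin(y)]);l=np.array([-e[1],e[0]]);o=c[:2]+145*e
for nm,p in(("knob",env.state()["ee_pos"][:2]),("tip",np.array([683.4,-194.4]))): print(nm,"in stand",((p-o)@e).round(1),((p-o)@l).round(1))
```

```text
(np.float64(361.69080729636977), np.float64(124.50379266750947)) [ 577.43131448 -202.95199449   79.55135551] [-1.17512798 -0.95121304  4.49291323]
[ 419.89473667 -106.0860935    14.        ] [ 433.41464859 -318.87346976   14.        ] [ 426.65469263 -212.47978163   14.        ]
knob in stand 6.1 -1.3
tip in stand 112.4 -0.3
```

Second stop done (over 1 s). Now I'll draw the tray home and centre it in y.

Call:
{"op": "send_rows", "data": {"steps": [[[0.25,-0.15,0,0,0],[0.45,-0.28,0,0,0],[0.5,-0.31,0,0,0],[0.5,-0.31,0,0,0],[0.4,-0.25,0,0,0]]]}}

```text
time_s: 9.62
ee_pos: [497.4, -260.4, 79.5]
ee_rot: [179.9, 0.1, -175.9]
force: [3.2, 3.0, 1.8]
gripper_width: 29.6
gripper_force: 20.0
```

Call:
{"op": "send_rows", "data": {"steps": [[[0.3,-0.2,0,0,0],[0.15,-0.1,0,0,0],[0.05,0,0,0,0],[0.05,0,0,0,0],[0,0,0,0,0]]]}}

```text
time_s: 10.03
ee_pos: [476.7, -274.5, 79.6]
ee_rot: [-180.0, 0.0, -175.9]
force: [0.5, -2.4, 4.2]
gripper_width: 29.8
gripper_force: 20.0
```

Call:
{"op": "send_rows", "data": {"steps": [[[0.05,0,0,0,0],[0,0,0,0,0]]]}}

```text
time_s: 10.2
ee_pos: [474.7, -274.4, 79.6]
ee_rot: [-180.0, 0.0, -175.9]
force: [0.8, -2.4, 3.7]
gripper_width: 29.2
gripper_force: 20.0
```

Call:
{"op": "send_rows", "data": {"steps": [[[0.05,0,0,0,0],[0,0,0,0,0]]]}}

```text
time_s: 10.37
ee_pos: [472.3, -274.5, 79.6]
ee_rot: [-180.0, 0.0, -175.9]
force: [1.5, -0.6, 3.4]
gripper_width: 29.3
gripper_force: 20.0
```

Call:
{"op": "send_rows", "data": {"steps": [[[0.05,0,0,0,0],[0,0,0,0,0]]]}}

```text
time_s: 10.53
ee_pos: [470.0, -274.7, 79.6]
ee_rot: [180.0, -0.0, -175.9]
force: [0.8, -0.4, 4.1]
gripper_width: 29.5
gripper_force: 20.0
```

Call:
{"op": "send_rows", "data": {"steps": [[[0.05,0,0,0,0],[0,0,0,0,0]]]}}

```text
time_s: 10.7
ee_pos: [467.9, -274.8, 79.5]
ee_rot: [180.0, -0.0, -175.9]
force: [1.2, -0.4, 4.9]
gripper_width: 29.7
gripper_force: 20.0
```

Call:
{"op": "send_rows", "data": {"steps": [[[0.05,0,0,0,0],[0,0,0,0,0]]]}}

```text
time_s: 10.87
ee_pos: [467.9, -274.8, 79.5]
ee_rot: [180.0, 0.2, -176.0]
force: [6.7, 0.7, 0.0]
gripper_width: 29.6
gripper_force: 20.0
```

Call:
{"op": "send_rows", "data": {"steps": [[[0.05,0,0,0,0],[0,0,0,0,0],[0,0,0,0,0]]]}}

```text
time_s: 11.12
ee_pos: [467.9, -275.1, 79.6]
ee_rot: [-180.0, 0.4, -176.0]
force: [11.8, 1.8, -1.9]
gripper_width: 29.5
gripper_force: 20.0
```

Call:
{"op": "send_rows", "data": {"steps": [[[0,0,0,0,0.6],[0,0,0,0,0.6],[0,0,0,0,0.6],[0,0,0,0,0.6],[0,0,0,0,0.6]]]}}

```text
time_s: 11.53
ee_pos: [463.5, -275.0, 79.1]
ee_rot: [179.9, -0.1, -175.9]
force: [-0.3, 0.6, -0.3]
gripper_width: 54.1
gripper_force: 0.0
```

Call:
{"op": "send_rows", "data": {"steps": [[[0,0,-0.2,0,0.8],[0,0,-0.6,0,1],[0,0,-0.8,0,1],[0,0,-0.8,0,1],[0,0,-0.8,0,1]]]}}

```text
time_s: 11.95
ee_pos: [463.8, -275.0, 209.4]
ee_rot: [180.0, -0.0, -175.9]
force: [0.8, -0.8, 0.1]
gripper_width: 85.3
gripper_force: 0.0
```

Run:
```python
from m import *
def cloud(f,u0,v0,u1,v1):
    vv,uu=np.mgrid[v0:v1,u0:u1]; d=f["depth"][v0:v1,u0:u1]
    P=np.stack([uu.ravel(),vv.ravel(),np.ones(uu.size)]);K=np.linalg.inv(f["intrinsics"]);T=np.array(f["cam_to_world"])
    X=(T[:3,:3]@(K@P*d.ravel())).T+T[:3,3]; return X,f["pixels"][v0:v1,u0:u1].reshape(-1,3).astype(float)
a,b=grab("top"),grab("side")
for n,f,box in(("A",a,(170,145,245,220)),("B",b,(195,140,270,210))):
    X,c=cloud(f,*box); k=(X[:,2]>35)&(c[:,1]/c[:,0]>.68); X=X[k]
    m=np.array([-.563,.078,.823]);
    for _ in range(4):
        h=X@m; h0=np.median(h) if _==0 else (D@m).mean(); D=X[abs(h-h0)<3]; m=np.linalg.svd(D-D.mean(0))[2][2];m*=np.sign(m[2])
    c0=D.mean(0); e1=np.array([m[2],0,-m[0]]);e1/=np.linalg.norm(e1);e2=np.cross(m,e1)
    q=np.c_[(D-c0)@e1,(D-c0)@e2]; cx=(np.percentile(q,1,axis=0)+np.percentile(q,99,axis=0))/2; w=np.ptp(q,axis=0)
    C=c0+cx[0]*e1+cx[1]*e2
    h=(X-C)@m; L=(X-C)-np.outer(h,m); t=X[(h>42)&(h<50)&(np.linalg.norm(L,axis=1)<25)]
    print(n,len(D),"disc c",C.round(1),"w",w.round(1),"n",m.round(3),"exp top",(C+45*m).round(1),"top face",len(t),((t.min(0)+t.max(0))/2).round(1),np.ptp(t,axis=0).round(1))
# tray check
print("rd dot",[ (plane(a,*tile(a,u,v)[:2],88)).round(1) for u,v in((393,168),)])
save(a,"top2.png",(300,80,440,240),4) if 0 else None
```

```text
A 1386 disc c [541.6 214.5  90. ] w [122.9 123.1] n [-0.569  0.067  0.819] exp top [516.  217.5 126.9] top face 96 [516.5 217.9 125.8] [23.3 27.3 17.6]
B 681 disc c [540.8 211.8  89.8] w [121.8 126.3] n [-0.563  0.067  0.824] exp top [515.5 214.8 126.9] top face 51 [515.  215.3 126.8] [24.8 30.6 16.8]
rd dot [array([ 573. , -266.3,   88. ])]<stdin>:8: RuntimeWarning: divide by zero encountered in divide
<stdin>:8: RuntimeWarning: invalid value encountered in divide
```

Cover disc is 123 mm wide (124 expected). Its knob top is at (515.8,216.4,126.8), leaning toward azimuth 173°. I'll travel there with the tool at yaw 173.

Call:
{"op": "send_rows", "data": {"steps": [[[-0.175,0.9,0,0,1],[-0.175,0.9,0,0,1],[-0.175,0.9,0,0,1],[-0.175,0.9,0,0,1],[-0.175,0.9,0,0,1]]]}}

```text
time_s: 12.47
ee_pos: [485.7, -91.6, 207.4]
ee_rot: [180.0, -0.0, -176.0]
force: [0.3, 0.4, 0.0]
gripper_width: 91.1
gripper_force: 0.0
```

Call:
{"op": "send_rows", "data": {"steps": [[[-0.175,0.9,0,0,1],[-0.175,0.9,0,0,1],[-0.175,0.9,0,0,1],[-0.175,0.9,0,0,1],[-0.175,0.9,0,0,1]]]}}

```text
time_s: 12.88
ee_pos: [507.8, 90.5, 207.4]
ee_rot: [-180.0, -0.0, -175.9]
force: [0.9, -0.8, -0.1]
gripper_width: 91.1
gripper_force: 0.0
```

Call:
{"op": "send_rows", "data": {"steps": [[[-0.175,0.9,0,0,1],[-0.175,0.8,0,0,1],[-0.175,0.6,0,0,1],[-0.08,0.43,0,0,1],[0,0.4,0,0,1]]]}}

```text
time_s: 13.3
ee_pos: [523.5, 217.0, 207.0]
ee_rot: [-180.0, -0.0, -175.8]
force: [-0.5, 0.4, 0.6]
gripper_width: 91.5
gripper_force: 0.0
```

Call:
{"op": "send_rows", "data": {"steps": [[[0,0,0,0.9,1],[0,0,0,0.67,1],[0,0,0,0,1],[0,0,0,0,1]]]}}

```text
time_s: 13.63
ee_pos: [523.3, 215.3, 207.2]
ee_rot: [-180.0, -0.0, 173.4]
force: [0.7, -0.6, -0.8]
gripper_width: 91.1
gripper_force: 0.0
```

Call:
{"op": "send_rows", "data": {"steps": [[[0,0,0.7,0,1],[0,0,0.7,0,1],[0,0,0.6,0,1],[0,0,0.4,0,1],[0,0,0.25,0,1]]]}}

```text
time_s: 14.05
ee_pos: [522.4, 214.6, 99.4]
ee_rot: [-179.9, -0.2, 173.4]
force: [-1.1, 0.5, 0.8]
gripper_width: 90.8
gripper_force: 0.0
```

Call:
{"op": "send_rows", "data": {"steps": [[[0,0,0.12,0,1],[0,0,0,0,1],[0,0,0,0,0],[0,0,0,0,0],[0,0,0,0,0]]], "squeeze": 20}}

```text
time_s: 14.47
ee_pos: [524.4, 215.7, 97.9]
ee_rot: [179.9, 0.1, 173.3]
force: [-0.1, -0.1, 0.3]
gripper_width: 74.0
gripper_force: 0.0
```

Call:
{"op": "send_rows", "data": {"steps": [[[0,0,0,0,0],[0,0,0,0,0],[0,0,0,0,0],[0,0,0,0,0],[0,0,0,0,0]]]}}

```text
time_s: 14.88
ee_pos: [523.6, 215.5, 96.8]
ee_rot: [180.0, 0.0, 173.3]
force: [0.0, -0.1, -0.8]
gripper_width: 40.7
gripper_force: 0.0
```

Call:
{"op": "send_rows", "data": {"steps": [[[0,0,0,0,0],[0,0,0,0,0],[0,0,0,0,0]]]}}

```text
time_s: 15.13
ee_pos: [523.9, 216.0, 96.9]
ee_rot: [179.9, 0.0, 173.3]
force: [0.1, 2.1, 0.2]
gripper_width: 29.9
gripper_force: 20.0
```

Call:
{"op": "send_rows", "data": {"steps": [[[0,0,-0.1,0,0],[0,0,-0.2,0,0],[0,0,-0.4,0,0],[0,0,-0.5,0,0],[0,0,-0.5,0,0]]]}}

```text
time_s: 15.55
ee_pos: [522.9, 215.0, 165.3]
ee_rot: [-179.9, -0.1, 173.3]
force: [1.0, -0.4, -2.8]
gripper_width: 29.4
gripper_force: 20.0
```

Call:
{"op": "send_rows", "data": {"steps": [[[0,0,-0.5,0,0],[0,0,-0.4,0,0],[0,0,-0.2,0,0],[0,0,0,0,0],[0,0,0,0,0]]]}}

```text
time_s: 15.97
ee_pos: [523.3, 215.2, 208.5]
ee_rot: [-180.0, -0.0, 173.3]
force: [-0.7, -0.8, -3.0]
gripper_width: 29.7
gripper_force: 20.0
```

Run:
```python
from m import *
a,b,w=grab("top"),grab("side"),grab("wrist")
cv2.imwrite("pics/lift.png",np.hstack([cv2.resize(f["pixels"][:,:,::-1],(400,300)) for f in(b,w)]))
# bowl rim and round tile in top view
g=a["pixels"].astype(int); s=g.max(2)-g.min(2)
print(plane(a,*tile(a,393,168)[:2],88).round(1), env.state()["ee_pos"])
m=((s<40)&(g.sum(2)>250)).astype(np.uint8); k=np.zeros_like(m);k[150:195,320:380]=1;m*=k
n,l,st,c=cv2.connectedComponentsWithStats(m);i=1+st[1:,4].argmax();h=cv2.findContours((l==i).astype(np.uint8),0,1)[0][0];e=cv2.fitEllipse(cv2.convexHull(h)); print(e,plane(a,*e[0],90).round(1))
```

```text
[ 572.5 -266.3   88. ] [522.78220206 215.10859347 207.30709988]
((346.1974792480469, 181.09503173828125), (42.0985107421875, 42.74229049682617), 111.51312255859375) [ 534.1 -144.4   90. ]
```

View pics/lift.png

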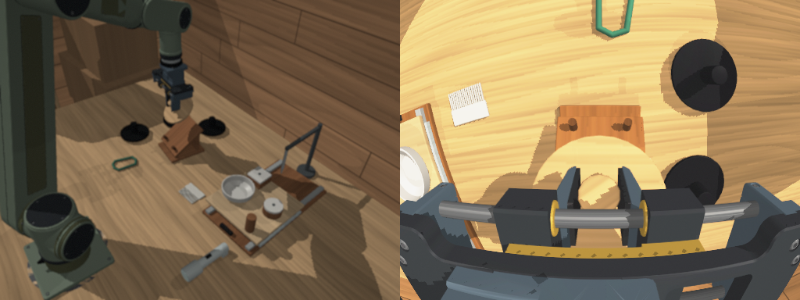

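Cover is held by its knob, still tilted (wrist view, about (600,190)). Bowl centre is at (534,-144.5) from both the image and the tray geometry. Now I'll carry it over.

Call:
{"op": "send_rows", "data": {"steps": [[[-0.0225,-0.3,0,0,0],[-0.045,-0.6,0,0,0],[-0.0675,-0.9,0,0,0],[-0.0675,-0.9,0,0,0],[-0.0675,-0.9,0,0,0]]]}}

```text
time_s: 16.53
ee_pos: [516.6, 69.1, 208.0]
ee_rot: [-179.9, -0.1, 173.4]
force: [0.6, -0.3, -1.3]
gripper_width: 29.5
gripper_force: 20.0
```

Call:
{"op": "send_rows", "data": {"steps": [[[-0.0675,-0.9,0,0,0],[-0.0675,-0.9,0,0,0],[-0.0675,-0.9,0,0,0],[-0.0675,-0.9,0,0,0],[-0.06,-0.8,0,0,0]]]}}

```text
time_s: 16.95
ee_pos: [508.8, -108.0, 208.2]
ee_rot: [-180.0, -0.1, 173.3]
force: [0.3, -0.9, -3.0]
gripper_width: 29.5
gripper_force: 20.0
```

Call:
{"op": "send_rows", "data": {"steps": [[[-0.045,-0.6,0,0,0],[-0.0225,-0.3,0,0,0],[0,0,0,0,0],[0,0,0,0,0],[0,0,0,0,0]]]}}

```text
time_s: 17.37
ee_pos: [508.3, -140.4, 208.4]
ee_rot: [179.9, -0.1, 173.3]
force: [-0.2, 0.3, -2.9]
gripper_width: 29.7
gripper_force: 20.0
```

Run:
```python
from m import *
b,w=grab("side"),grab("wrist")
cv2.imwrite("pics/over.png",np.hstack([cv2.resize(b["pixels"][130:280,220:420,::-1],(500,375)),cv2.resize(w["pixels"][150:,160:360,::-1],(300,351),interpolation=cv2.INTER_AREA).copy() if 0 else cv2.resize(w["pixels"][:,:,::-1],(300,375))]))
# cover plane from side depth
vv,uu=np.mgrid[130:280,220:420];d=b["depth"][130:280,220:420];K=np.linalg.inv(b["intrinsics"]);T=np.array(b["cam_to_world"])
X=(T[:3,:3]@(K@np.stack([uu.ravel(),vv.ravel(),np.ones(uu.size)])*d.ravel())).T+T[:3,3]
c=b["pixels"][130:280,220:420].reshape(-1,3).astype(float)
k=(X[:,2]>135)&(X[:,2]<235)&(abs(X[:,0]-520)<90)&(abs(X[:,1]+142)<80)&(c[:,0]-c[:,2]>25);P=X[k];print(k.sum(),P.min(0).round(),P.max(0).round())
i=P[:,2].argsort(); print(P[i[:3]].round(),P[i[-3:]].round()); print(env.state()["ee_pos"])
```

```text
1044 [ 474. -205.  164.] [566. -83. 235.]
[[ 477. -152.  164.]
 [ 480. -163.  165.]
 [ 480. -138.  165.]] [[ 495. -135.  235.]
 [ 499. -130.  235.]
 [ 500. -125.  235.]]
[ 508.51228387 -140.04896621  208.63930114]
```

View pics/over.png

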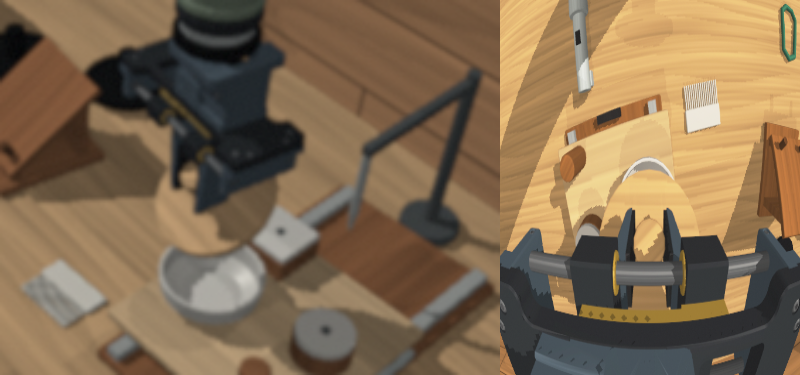

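The cover still leans 35°, lower edge toward the robot. I'll lower it so that edge lands on the near rim, then level it by pressing down while moving in.

Call:
{"op": "send_rows", "data": {"steps": [[[0.06,-0.015,0.3,0,0],[0.06,-0.015,0.5,0,0],[0,0,0.45,0,0],[0,0,0.3,0,0],[0,0,0.11,0,0]]]}}

```text
time_s: 17.88
ee_pos: [502.5, -140.3, 140.5]
ee_rot: [179.9, -0.2, 173.4]
force: [-0.5, -0.2, -2.4]
gripper_width: 29.7
gripper_force: 20.0
```

Call:
{"op": "send_rows", "data": {"steps": [[[0,0,0,0,0],[0,0,0,0,0],[0,0,0,0,0]]], "squeeze": 10}}

```text
time_s: 18.13
ee_pos: [504.5, -141.7, 143.4]
ee_rot: [-180.0, 0.1, 173.3]
force: [0.8, 0.4, -1.4]
gripper_width: 29.7
gripper_force: 10.0
```

Call:
{"op": "send_rows", "data": {"steps": [[[0,0,0.05,0,0],[0,0,0,0,0]]]}}

```text
time_s: 18.3
ee_pos: [504.0, -141.9, 140.8]
ee_rot: [-180.0, 0.1, 173.3]
force: [0.4, -0.1, -2.6]
gripper_width: 29.8
gripper_force: 10.0
```

Call:
{"op": "send_rows", "data": {"steps": [[[0,0,0.05,0,0],[0,0,0,0,0]]]}}

```text
time_s: 18.47
ee_pos: [503.6, -141.8, 138.2]
ee_rot: [180.0, -0.0, 173.3]
force: [0.2, -0.0, -1.3]
gripper_width: 29.8
gripper_force: 10.0
```

Call:
{"op": "send_rows", "data": {"steps": [[[-0.05,0,0.05,0,0],[0,0,0,0,0]]]}}

```text
time_s: 18.63
ee_pos: [506.0, -142.2, 136.4]
ee_rot: [180.0, 0.0, 173.3]
force: [-1.1, 0.4, -0.4]
gripper_width: 29.5
gripper_force: 10.0
```

Call:
{"op": "send_rows", "data": {"steps": [[[-0.07,0,0.05,0,0],[0,0,0,0,0]]]}}

```text
time_s: 18.8
ee_pos: [509.3, -142.6, 134.5]
ee_rot: [-180.0, 0.1, 173.3]
force: [0.6, 0.2, 0.7]
gripper_width: 29.6
gripper_force: 10.0
```

Call:
{"op": "send_rows", "data": {"steps": [[[-0.06,0,0.05,0,0],[0,0,0,0,0]]]}}

```text
time_s: 18.97
ee_pos: [511.5, -142.8, 132.3]
ee_rot: [-180.0, 0.1, 173.3]
force: [0.0, -0.4, 1.5]
gripper_width: 29.9
gripper_force: 10.0
```

```bash
cat > t.py <<'E'
from m import *
def tilt(zmin=75):
    ee=env.state()["ee_pos"]
    for n in("top","side"):
        f=grab(n); vv,uu=np.mgrid[0:384,0:512];K=np.linalg.inv(f["intrinsics"]);T=np.array(f["cam_to_world"])
        X=(T[:3,:3]@(K@np.stack([uu.ravel(),vv.ravel(),np.ones(uu.size)])*f["depth"].ravel())).T+T[:3,3]; c=f["pixels"].reshape(-1,3).astype(float)
        k=(f["depth"].ravel()>0)&(np.hypot(X[:,0]-534,X[:,1]+144)<75)&(X[:,2]>zmin)&(X[:,2]<170)&(c[:,0]-c[:,2]>30)&(c[:,1]>.68*c[:,0])
        P=X[k]; r=np.random.default_rng(0);best=np.zeros(len(P),bool)
        if len(P)<60: print(n,"few",len(P)); continue
        for _ in range(400):
            q=P[r.choice(len(P),3,False)];m=np.cross(q[1]-q[0],q[2]-q[0]);L=np.linalg.norm(m)
            if L<200 or abs(m[2])/L<.75: continue
            i=abs((P-q[0])@(m/L))<2
            if i.sum()>best.sum(): best=i
        D=P[best];m=np.linalg.svd(D-D.mean(0))[2][2];m*=np.sign(m[2])
        print(n,len(P),len(D),"n",m.round(3),"tilt",np.degrees(np.arccos(m[2])).round(1),"mid",((D.min(0)+D.max(0))/2).round(1),"ext",np.ptp(D,axis=0).round(0))
    print(ee.round(1),env.state()["force"].round(1))
E
python3 -c "from t import *;tilt()"
```

```text
top 392 298 n [-0.45   0.056  0.891] tilt 27.0 mid [ 525.7 -124.   123.4] ext [108.  68.  58.]
side 988 692 n [-0.445  0.053  0.894] tilt 26.7 mid [ 515.  -145.8  120.2] ext [ 93. 123.  51.]
[ 511.5 -142.8  132.3] [-1.3 -0.7  0.2]
```

Tilt is down to 27°, so levelling works. Continuing.

Call:
{"op": "send_rows", "data": {"steps": [[[-0.085,0,0.043,0,0],[-0.085,0,0.043,0,0],[-0.07,0,0.065,0,0],[-0.07,0,0.065,0,0],[0,0,0,0,0]]]}}

```text
time_s: 19.48
ee_pos: [524.0, -144.2, 123.1]
ee_rot: [180.0, 0.0, 173.3]
force: [0.9, 0.5, -0.7]
gripper_width: 30.1
gripper_force: 10.0
```

Call:
{"op": "send_rows", "data": {"steps": [[[-0.07,0,0.065,0,0],[-0.05,0,0.055,0,0],[0,0,0,0,0]]]}}

```text
time_s: 19.73
ee_pos: [528.7, -144.8, 118.6]
ee_rot: [180.0, 0.1, 173.3]
force: [1.6, 0.1, -0.2]
gripper_width: 29.8
gripper_force: 10.0
```

```bash
python3 -c "from t import *;tilt()"
```

```text
top 448 343 n [-0.125  0.019  0.992] tilt 7.2 mid [ 524.4 -120.4  105.5] ext [106.  67.  16.]
side 1049 728 n [-0.131  0.016  0.991] tilt 7.6 mid [ 525.8 -146.3  106.9] ext [109. 122.  18.]
[ 528.7 -144.8  118.6] [-0.   0.  -1.3]
```

Call:
{"op": "send_rows", "data": {"steps": [[[-0.05,0,0.055,0,0],[-0.04,0,0.05,0,0],[-0.02,0,0.04,0,0],[0,0,0,0,0],[0,0,0,0,0]]]}}

```text
time_s: 20.25
ee_pos: [532.6, -145.3, 113.1]
ee_rot: [180.0, 0.0, 173.3]
force: [2.2, -0.3, -1.0]
gripper_width: 29.8
gripper_force: 10.0
```

```bash
python3 -c "from t import *;tilt()"
```

```text
top 486 356 n [-0.031  0.015  0.999] tilt 2.0 mid [ 528.2 -118.9  101. ] ext [114.  68.   7.]
side 1049 755 n [-0.009  0.003  1.   ] tilt 0.5 mid [ 529.3 -145.7  101. ] ext [118. 124.   4.]
[ 532.6 -145.3  113.1] [ 0.9  0.  -0.9]
```

Call:
{"op": "send_rows", "data": {"steps": [[[0,0,0.03,0,0],[0,0,0,0,0],[0,0,0,0,0]]]}}

```text
time_s: 20.6
ee_pos: [532.9, -145.3, 112.2]
ee_rot: [-180.0, 0.1, 173.3]
force: [2.4, 0.4, 1.2]
gripper_width: 30.2
gripper_force: 10.0
```

Call:
{"op": "send_rows", "data": {"steps": [[[0,0,0.03,0,0],[0,0,0,0,0],[0,0,0,0,0]]]}}

```text
time_s: 20.85
ee_pos: [533.0, -145.3, 112.1]
ee_rot: [-180.0, 0.1, 173.3]
force: [0.9, 1.7, 7.4]
gripper_width: 29.3
gripper_force: 10.0
```

Seated, with 7 N upward reaction. Releasing and retreating.

Call:
{"op": "send_rows", "data": {"steps": [[[0,0,0,0,0.5],[0,0,0,0,0.6],[0,0,0,0,0.7],[0,0,0,0,0.7],[0,0,0,0,0.7]]]}}

```text
time_s: 21.27
ee_pos: [531.9, -145.1, 110.3]
ee_rot: [180.0, -0.1, 173.3]
force: [1.4, 0.5, -0.1]
gripper_width: 60.0
gripper_force: 0.0
```

Call:
{"op": "send_rows", "data": {"steps": [[[0,0,-0.2,0,0.8],[0,0,-0.5,0,0.8],[0,0,-0.8,0,0.8],[0,0,-0.8,0,0.8],[0,0,-0.7,0,0.8]]]}}

```text
time_s: 21.68
ee_pos: [532.3, -145.3, 233.1]
ee_rot: [-180.0, 0.1, 173.3]
force: [0.6, -0.1, 0.3]
gripper_width: 73.2
gripper_force: 0.0
```

Call:
{"op": "send_rows", "data": {"steps": [[[0,0.5,0,0,0.8],[0,0.9,0,0,0.8],[0,0.9,0,0,0.8],[0,0.9,0,0,0.8],[0,0.6,0,0,0.8]]]}}

```text
time_s: 22.1
ee_pos: [550.0, 8.5, 231.4]
ee_rot: [179.9, 0.0, 173.4]
force: [0.7, 0.9, -0.5]
gripper_width: 73.0
gripper_force: 0.0
```

Call:
{"op": "send_rows", "data": {"steps": [[[0,0.3,0,0,0.8],[0,0,0,0,0.8],[0,0,0,0,0.8],[0,0,0,0,0.8],[0,0,0,0,0.8]]]}}

```text
time_s: 22.52
ee_pos: [551.3, 16.2, 230.8]
ee_rot: [-180.0, -0.0, 173.2]
force: [0.4, -0.2, -0.2]
gripper_width: 73.0
gripper_force: 0.0
```

Run:
```python
from t import *
tilt()
a,b=grab("top"),grab("side")
print("rd tile",plane(a,*tile(a,393,168)[:2],88).round(1))
cv2.imwrite("pics/end.png",np.hstack([cv2.resize(f["pixels"][:,:,::-1][100:260,240:440],(400,320)) for f in(a,b)]))
```

```text
top 239 183 n [ 0.014 -0.003  1.   ] tilt 0.8 mid [ 530.9 -144.2  100.1] ext [ 46. 122.   4.]
side 1418 918 n [-0.001  0.001  1.   ] tilt 0.1 mid [ 530.5 -146.3  100.7] ext [120. 123.   4.]
[551.3  16.2 230.8] [ 0.6 -0.3  0.9]
rd tile [ 573.  -266.4   88. ]
```

View pics/end.png

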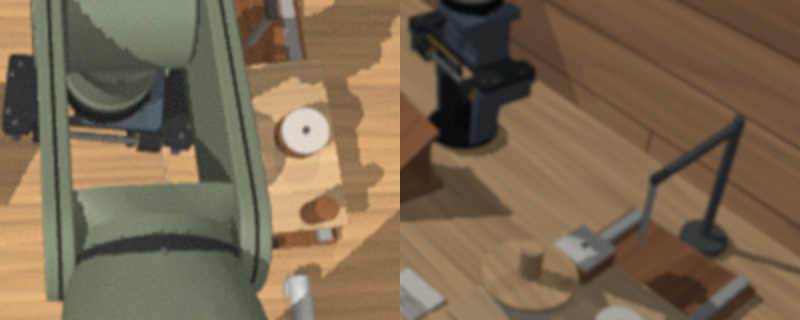

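The side view shows the cover level on the bowl at about (530,262). Its top face is at 100 mm and the tilt is near 0. The round tile is at (573,-266.4), the same as when the tray reached home. Handing in.

```bash
python3 -c "
from workcell import env
print(env.job_done())"
```

```text
the job is handed in; nothing more can be done
None
```

Job handed in at about 23 s of the 61 s allowed (no verdict came back): the square and then the round tile each stopped under the tip for over a second, the tray is home against its front stop, and the wooden cover sits level on the bowl, released.

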